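Gauge the coating on the sample casting

ROBOT

A 6-joint arm with a two-finger parallel gripper is mounted at the origin on the work surface. World frame = base frame: x ahead of the robot, y to its left, z up, the work surface at z = 0. Lengths are in m, angles in rad, forces in N, time in s.
With the tool pointing down it reaches from about 0.25 to 0.725 m from the base axis. Payload 4 kg.
Tool frame: the origin (TCP) lies between the finger pads; the fingertips stand 8 mm ahead of it and the grasp point (between the pads) lies 11 mm behind it; z points along the fingers, y is the direction in which the jaws open and shut (so a half turn about z gives the same grasp; the last joint's range is limited). The gripper opens to 85 mm and grips with 20 to 120 N. Pads are 22 mm wide; open, the fingers measure 114 mm over their backs; the gripper's body (76 mm by 85 mm) begins 54 mm behind the grasp point. The pads swing forward as they close: fully open they stand 13 mm farther back than shut.
Start: joints at [1.242, 0.241, 0.005, 1.335, 0, 1.571], TCP at [0.161, 0.473, 0.239] pointing down, gripper open.
Joint ranges: [-2.72, 2.72], [-1.05, 1.87], [-1.09, 1.28], [-1.99, 2.15], [-1.42, 1.44], [-3.14, 3.14]. Speed limits (rad/s): [2.79, 2.79, 3.14, 3.14, 3.14, 3.14].

INTERFACE

Orientations are given as a unit quaternion [x, y, z, w].
In Python, from workcell import * gives the robot as it stands.
- The arm moves only by the tool send_rows, never from a script. Its argument "increments" is a list that holds one entry, the list of rows, each a list of 6 numbers: the shift along the tool's x, y, z in units of 50 mm (1.0 is 50 mm), then the turn, a rotation vector about the tool's x, y, z in units of 10 degrees (1.0 is 10 degrees). In form: [[[x, y, z, ax, ay, az], ...]]. A call has 1 to 8 rows; each row shifts and turns the commanded pose from where the row before left it, along the tool's axes as they then stand; what a row does not reach is not made up. A row lasts 1/8 s, in which the tool goes at most 62.5 mm and 10.7 degrees, less where a joint would pass 70% of its speed; a pose out of reach is approached as far as the arm can. A call with a number of a shift or a turn outside -1 to 1 is refused whole. A call with a gripper value outside its range is refused whole. "grip" is the closure, from 0 (fully open) to 1 (shut), set as the call begins (left out, the last holds). The fingers move at their own pace and stop on an object; the grip force is fixed at half the most. Time passes only in rows, so rows that do not move let the fingers close. It gives the time, the measured TCP pose, the force and the opening at its end, in the units of the state.
- get_obs(): the state, without advancing time (a new reading comes with each control period).
- camera(name): name is "scene" or "top"; returns a dict with "color" (420x560x3 uint8, red, green, blue), "z_map" (420x560 float32, m along the optical axis (not along the pixel's ray), 0 where there is no reading), "intrinsics" (3x3 intrinsics, pixels), "dist" ([k1, k2, p1, p2, k3] as OpenCV has them; the pictures are not rectified), "pose" (4x4, takes a point from camera to world coordinates). Camera axes: x right, y down, z forward; pixel columns grow to the right and rows downward; lengths in m; the calibration is good to about 2 mm. A picture is of the moment at which its call begins.
- job_done(): hands the job in, once; it reports no verdict.
The state is a dict: "clock": time; "joint_pos": joint angles; "joint_vel": joint speeds; "tau": joint torques, N m; "eef_pos": TCP position; "tool_rot": TCP orientation; "ft_force": force on the tool from outside, world axes, zero at the start; "ft_torque": the same for the moment, N m; "grip_width": finger opening in m.
Only numpy, scipy, OpenCV 4.12 (cv2) and the standard library are available. Lean on these libraries where they do the work, as an engineer would, in place of code of your own. Each camera call takes 0.05 s, during which the arm holds its last target.

TASK

Take the casting with the red spot out of the catch tray and stand it on its foot in the lilac tote, then lift the gauge probe out of its stand and put its sprung tip on the red spot, with the probe square to the sloping face. Press lightly, until the tip is pushed in about halfway, never hard, and finish while still holding the probe there like that. Leave the other castings and everything else on the bench where they are.

Things in the scene. Friction and masses are not known exactly. Their poses are not given: they have to be found in the camera images.
- sample_mid (a point): centre, 24 mm above the foot, of the loose grey casting with the red spot, 0.35 kg, standing in the catch tray (either place). Foot 72 mm along its x, 44 mm along y; grasp its flat sides, 44 mm apart across y. The top slopes 20 degrees, from 61 mm high at its +x end to 35 mm at -x, 48 mm at the middle. A 24 mm round boss stands 5 mm out of each x end. z is up.
- spot (a point): centre of the red spot, 16 mm across, in the middle of the sloping top of that casting, 24 mm straight above sample_mid; z is the outward normal of the sloping face, leaning 20 degrees from upright towards the casting's -x, y is the casting's y.
- tray: the fixed steel catch tray of the coating machine, 170 mm (x) by 270 mm (y), walls 4 mm thick and 20 mm high, floor 4 mm thick; origin under its centre on the bench. A fixed sheet-metal chute, 130 mm wide, rises from its -y end away to the robot's right, to 0.23 m above the bench.
- tote: the fixed shallow lilac tote, outside 200 mm (x) by 270 mm (y), walls 4 mm thick and 32 mm high, floor 4 mm thick; origin under its centre on the bench. A plain casting already stands in its +y half; the -y half is free.
- stand: the fixed blue probe stand, a block 75 by 75 mm and 60 mm high with an upright through hole 21 mm across in its middle; origin under its centre on the bench.
- probe_mid (a point): centre of the handle of the loose gauge probe, 0.16 kg, upright in the stand: black handle 24 by 24 mm square, 80 mm tall (40 mm either way from here), flat sides across x and y, yellow band near the top. Its lower end rests on the stand's top; below it a steel nose 16 mm across, 30 mm long, hangs in the hole with 2 mm play. z points up, away from the tip.
- tip (a point): the end of the probe's brass tip, 8 mm across with a round end, on the probe's axis, 84 mm below probe_mid when sprung out; it stands 14 mm out of the nose.
- plunger (a joint): how far the sprung tip is pushed into the nose, m: 0 sprung out, 0.010 fully in. The spring pushes back with 0.8 N at the start and 0.4 N more for each mm, 4.8 N when fully in.
- casting_b: plain casting without a spot, same shape and size as the other, standing in the catch tray; origin under its foot. Leave alone.
- casting_c: plain casting without a spot, same shape and size, standing in the +y half of the tote; origin under its foot. Leave alone.
- cleaner: white closed cleaner bottle with a blue cap, 60 mm across, 150 mm high; origin under its foot. Leave alone.
- loupe: small black loupe, 40 mm across, 36 mm high; origin under its foot. Leave alone.
- notebook: green notebook, 100 by 150 by 14 mm, lying flat beyond the tray; origin under its centre. Leave alone.
- cup: white cup, 80 mm across, 90 mm high; origin under its foot. Leave alone.
Things that resemble listed ones, but are neither listed nor needed, are in the scene too. Leave any purple look-alike of the part that bears sample_mid alone. There is more than one size of the part that bears probe_mid; the job needs the smaller.

How it is judged:
By the outcome, as a careful person would: the job done as asked, in the order asked, and still so for the second after the job is handed in, while the arm keeps its last pose, push and grip.
It also fails if it takes over 56 s, if anything falls off the work surface, if the arm or the gripper's body presses on something with over 40 N, if the wrist force passes 120 N, or if a joint passes its speed limit or range.

## Working session

There is one attempt and no reset: what is moved stays moved. The work goes in short steps, Python scripts to look and compute and a tool call to move; the robot and the scene stay as the last step left them, time stands still between calls to the robot, and variables do not carry over. Pictures are saved under pics/ and viewed, and the job is handed in when it is done.

Besides the shell and the picture viewer there is one more tool, called as name(argument=value, ...) on one line, values as JSON. send_rows: Moves the arm, as the interface text tells. Its arguments: {"type":"object","properties":{"increments":{"type":"array"},"grip":{"type":"number"}},"required":["increments"]}

```bash
mkdir -p pics; ls; python3 - <<'E'
from workcell import *
import cv2,numpy as np
o=get_obs();print({k:np.round(v,3).tolist() for k,v in o.items()})
for n in("scene","top"):
    c=camera(n);cv2.imwrite(f"pics/{n}0.png",cv2.resize(c["color"][:,:,::-1],(800,600),interpolation=cv2.INTER_CUBIC))
    np.savez(f"{n}0.npz",**c);print(n,c["intrinsics"],c["dist"],c["pose"].round(3))
E
```

```text
pics
{'clock': 0.0, 'joint_pos': [1.242, 0.241, 0.004, 1.335, 0.0, 1.571], 'joint_vel': [0.003, 0.0, 0.0, 0.001, -0.001, -0.0], 'tau': [-0.0, -37.232, 25.241, 0.017, -0.0, 0.0], 'eef_pos': [0.161, 0.473, 0.238], 'tool_rot': [0.164, 0.987, -0.001, -0.0], 'ft_force': [-0.642, -0.021, 0.508], 'ft_torque': [-0.022, -0.019, -0.029], 'grip_width': 0.085}
scene [[512.96059578   0.         273.61097273]
 [  0.         512.96059578 208.18678169]
 [  0.           0.           1.        ]] [0.03528416 0.         0.         0.         0.        ] [[ 0.809  0.341 -0.479  1.204]
 [ 0.588 -0.491  0.643 -0.811]
 [-0.015 -0.802 -0.598  0.843]
 [ 0.     0.     0.     1.   ]]
top [[498.74534587   0.         284.23420879]
 [  0.         498.74534587 206.16908449]
 [  0.           0.           1.        ]] [-0.03755698  0.          0.          0.          0.        ] [[ 0.009 -0.982  0.186  0.36 ]
 [-1.    -0.013 -0.018  0.023]
 [ 0.02  -0.186 -0.982  1.235]
 [ 0.     0.     0.     1.   ]]
```

View pics/scene0.png

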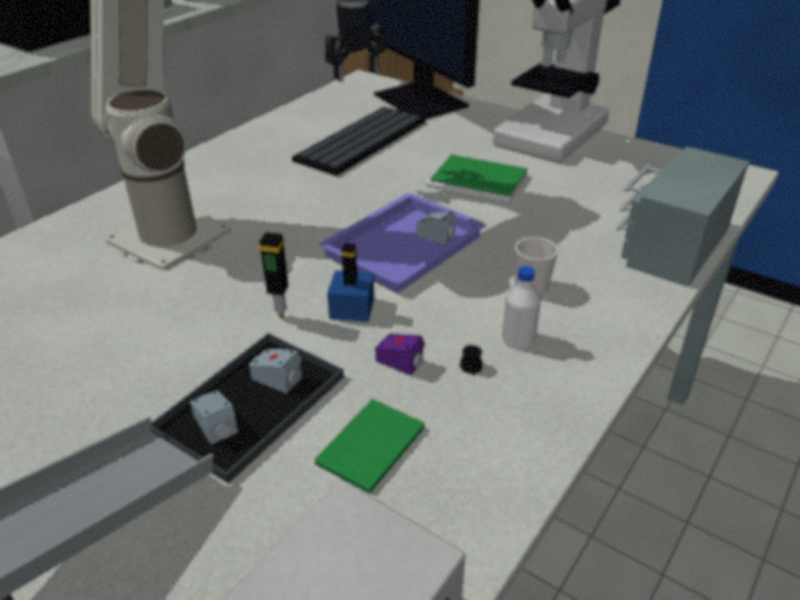

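View pics/top0.png

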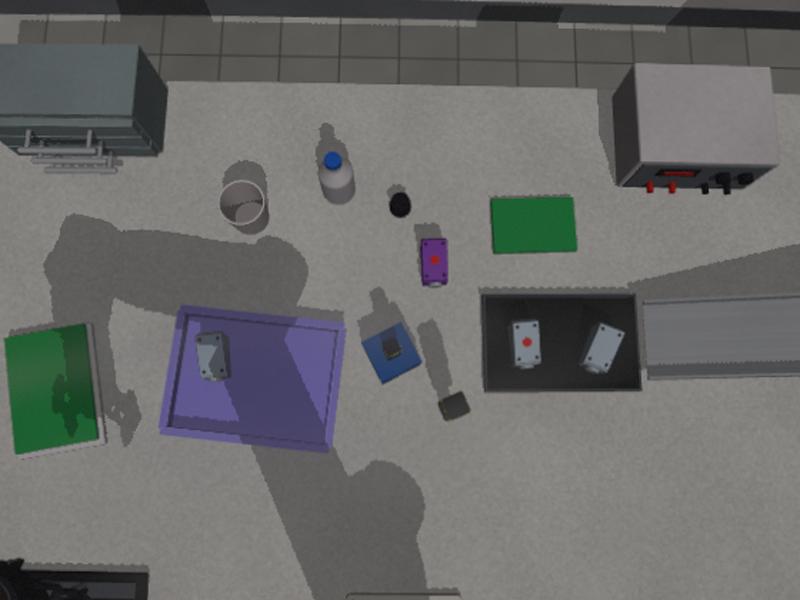

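The top view, in 800x600 pixels, shows two things with a red spot: the grey casting in the black tray at (526,343), and a purple look-alike on the bench at (435,262). The grey one fits because it is grey and in the tray. There are two probes: a small one in the blue stand at (393,345), and a bigger free-standing one at (455,405). The one in the stand fits. I'll confirm both in one enlarged crop and measure.

```bash
cat > h.py <<'E'
import numpy as np,cv2
def load(f): 
    d=np.load(f);return {k:d[k] for k in d.files}
def rays(c,uv):
    uv=np.asarray(uv,float).reshape(-1,1,2)
    n=cv2.undistortPoints(uv,c["intrinsics"],c["dist"]).reshape(-1,2)
    return np.c_[n,np.ones(len(n))]
def onz(c,uv,z):
    R=c["pose"][:3,:3];t=c["pose"][:3,3];d=rays(c,uv)@R.T
    return t+d*((z-t[2])/d[:,2])[:,None]
def cloud(c):
    h,w=c["z_map"].shape;v,u=np.mgrid[:h,:w]
    p=rays(c,np.c_[u.ravel(),v.ravel()])*c["z_map"].reshape(-1,1)
    P=p@c["pose"][:3,:3].T+c["pose"][:3,3];P[c["z_map"].ravel()==0]=np.nan
    return P.reshape(h,w,3)
def proj(c,P):
    T=np.linalg.inv(c["pose"]);p=np.asarray(P).reshape(-1,3)@T[:3,:3].T+T[:3,3]
    return cv2.projectPoints(p,np.zeros(3),np.zeros(3),c["intrinsics"],c["dist"])[0].reshape(-1,2)
E
python3 - <<'E'
from h import *
t=load("top0.npz");s=load("scene0.npz")
a=t["color"][195:305,230:460];a=cv2.resize(a,None,fx=3.4,fy=3.4,interpolation=cv2.INTER_CUBIC)
b=s["color"][150:320,100:310];b=cv2.resize(b,None,fx=1.3,fy=1.3,interpolation=cv2.INTER_CUBIC)
o=np.zeros((600,790,3),np.uint8);o[:a.shape[0],:a.shape[1]]=a;o[375:375+221,:b.shape[1]]=b[:221]
d=s["color"][230:290,165:225];o[376:596,300:520]=cv2.resize(d,(220,220),interpolation=cv2.INTER_CUBIC)
d=s["color"][160:230,215:285];o[376:596,540:760]=cv2.resize(d,(220,220),interpolation=cv2.INTER_CUBIC)
cv2.imwrite("pics/crop1.png",o[:,:,::-1])
C=cloud(t);S=cloud(s)
# depth noise and red spot
for n,c,X in(("top",t,C),("scene",s,S)):
    I=c["color"].astype(int);m=((I[...,0]>130)&(I[...,1]<80)&(I[...,2]<90)).astype(np.uint8)
    k,l,st,ce=cv2.connectedComponentsWithStats(m)
    for i in range(1,k): print(n,"red",ce[i].round(1),st[i,4],np.nanmedian(X[l==i],0).round(4),onz(c,ce[i],0.052)[0].round(4))
E
```

```text
top red [304.1 181.4] 26 [ 0.6473 -0.0462  0.0476] [ 0.6464 -0.0461  0.052 ]
top red [368.5 239.1] 27 [ 0.5069 -0.2006  0.0514] [ 0.5065 -0.2008  0.052 ]
scene red [279. 238.] 11 [ 0.6492 -0.0462  0.0492] [ 0.6509 -0.0492  0.052 ]
scene red [191.2 249.6] 5 [ 0.5079 -0.2009  0.0535] [ 0.5073 -0.2007  0.052 ]
```

View pics/crop1.png

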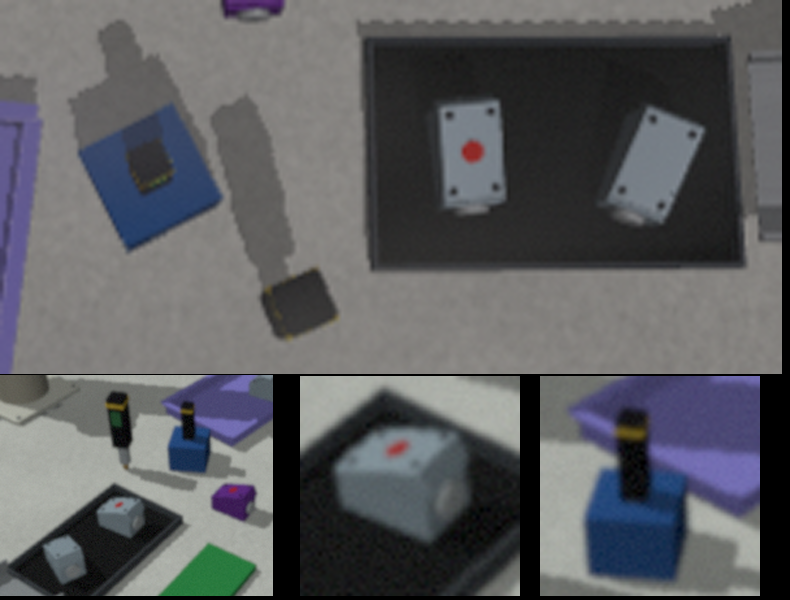

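The crop confirms it: the grey casting with the red spot is at about (526,343) and the small probe in the blue stand at about (393,345). Next I'll measure the poses.

```bash
cat > meas.py <<'E'
from h import *
def rect(xy,name):
    r=cv2.minAreaRect((xy*1000).astype(np.float32));print(name,"c",np.round(r[0],1),"size",np.round(r[1],1),"ang",round(r[2],2))
def castings(c,X,lab):
    I=c["color"].astype(int)
    z=X[...,2]
    for nm,(cx,cy) in dict(near=(.507,-.2),).items():
        pass
if __name__=="__main__":
    t=load("top0.npz");s=load("scene0.npz");C=cloud(t);S=cloud(s)
    for nm,cx,cy,b in(("spot",.507,-.2,0),("b",.5,-.3,0),("c",.49,.26,0)):
        d=np.hypot(C[...,0]-cx,C[...,1]-cy)<.05
        m=d&(C[...,2]>.034)&(C[...,2]<.075)
        P=C[m];
        A=np.c_[P[:,:2],np.ones(len(P))];w=np.ones(len(P),bool)
        for _ in range(5):
            k=np.linalg.lstsq(A[w],P[w,2],rcond=None)[0];w=abs(A@k-P[:,2])<.003
        print(nm,w.sum(),"grad",k[:2].round(3),"slope",np.degrees(np.arctan(np.hypot(*k[:2]))).round(1),"+x dir deg",np.degrees(np.arctan2(k[1],k[0])).round(1))
        rect(P[w][:,:2],nm); print(np.median(P[w],0).round(4))
    # stand top
    I=t["color"].astype(int)
    m=(I[...,2]>I[...,0]+50)&(I[...,2]>I[...,1]+30)&(abs(C[...,2]-.06)<.006)&(abs(C[...,1])<.06+.03)
    P=C[m];P=P[(P[:,0]>.4)&(P[:,0]<.6)];rect(P[:,:2],"stand");print(np.median(P,0),len(P))
    for L,X in(("top",C),("scene",S)):
        m=(X[...,2]>.075)&(X[...,2]<.16)&(abs(X[...,0]-.5)<.06)&(abs(X[...,1]-.02)<.05)
        P=X[m];rect(P[:,:2],"probe "+L);print(len(P),np.nanmin(P,0).round(3),np.nanmax(P,0).round(3))
    m=(C[...,2]>.132)&(C[...,2]<.15)&(abs(C[...,0]-.5)<.06)&(abs(C[...,1]-.02)<.05)
    P=C[m];rect(P[:,:2],"probe top face");print(len(P),np.median(P,0).round(4),P.mean(0).round(4))
    # tote: lilac
    m=(I[...,2]>I[...,1]+30)&(I[...,0]>I[...,1]+5)&(I[...,2]>60)&(C[...,1]>.04)
    P=C[m];
    rim=P[(P[:,2]>.024)&(P[:,2]<.04)];rect(rim[:,:2],"tote rim");print(len(rim))
    fl=P[(P[:,2]<.012)];rect(fl[:,:2],"tote floor")
    # tray rim
    m=(abs(C[...,2]-.02)<.005)&(abs(C[...,0]-.5)<.13)&(abs(C[...,1]+.25)<.2)&(I.sum(2)<210)
    P=C[m];rect(P[:,:2],"tray rim");print(len(P))
E
python3 meas.py
```

```text
spot 439 grad [0.348 0.027] slope 19.3 +x dir deg 4.4
spot c [ 504.4 -201.7] size [69.8 44.7] ang 5.69
[ 0.5044 -0.2012  0.0508]
b 365 grad [ 0.318 -0.168] slope 19.8 +x dir deg -27.9
b c [ 498.  -329.9] size [42.5 71.8] ang 68.62
[ 0.496 -0.327  0.049]
c 31 grad [0.177 1.782] slope 60.8 +x dir deg 84.3
c c [484.3 306.8] size [41.3  5.2] ang 7.2
[0.4882 0.3069 0.0527]
stand c [481.2  23.5] size [62.6 72. ] ang 26.93
[0.47048975 0.02704331 0.05921469] 504
probe top c [486.1  25.4] size [24.8 24.3] ang 26.69
151 [0.472 0.01  0.075] [0.501 0.041 0.143]
probe scene c [489.4  23.2] size [25.9 31. ] ang 24.4
267 [0.475 0.007 0.075] [0.505 0.041 0.142]
probe top face c [486.1  25.7] size [24.2 23.6] ang 27.53
118 [0.4851 0.0252 0.1384] [0.4857 0.0256 0.1384]
tote rim c [443.6 258.1] size [290.6 218. ] ang 84.87
1414
tote floor c [445.5 270.4] size [284.  190.6] ang 84.34
tray rim c [ 513.4 -231.1] size [350.2 181.2] ang 87.32
645
```

```bash
python3 - <<'E'
from h import *
t=load("top0.npz");C=cloud(t);f=.7
q=lambda L:(np.array(L)+.5)*f-.5
for n,L,z in(("tote",[(180,306),(345,320),(328,451),(160,433)],.032),("tray",[(482,294),(636,293),(641,390),(484,391)],.02),("stand",[(403,323),(421,363),(382,382),(361,343)],.06)):
    p=onz(t,q(L),z);print(n,p[:,:2].round(3).tolist(),"c",p.mean(0).round(4),"sides",np.linalg.norm(p-np.roll(p,-1,0),axis=1).round(3), "ang",np.degrees(np.arctan2(*(p[0]-p[1])[[1,0]])).round(1))
# castings: high points cloud
I=t["color"].astype(int)
grey=(I.sum(2)>270)
for nm,cx,cy in(("spot",.507,-.2),("b",.5,-.33),("c",.49,.33)):
    print(nm,proj(t,[cx,cy,.05]))
m=(C[...,2]>.03)&(C[...,2]<.075)&(abs(C[...,1]-.31)<.07)&(abs(C[...,0]-.48)<.07)&(abs(I[...,2]-I[...,1])<30)
P=C[m];print("c",P.min(0),P.max(0),len(P),np.median(P,0))
# top face contour of spot casting, via colour
u0,v0=proj(t,[.507,-.2007,.052])[0].astype(int)
g=cv2.cvtColor(t["color"],cv2.COLOR_RGB2GRAY);
h=t["color"][...,1]
sub=(t["color"].max(2)>110).astype(np.uint8)
k,l,st,ce=cv2.connectedComponentsWithStats(sub)
i=l[v0,u0];
# cast onto sloped plane using fit z = cloud
mm=(l==i);V,U=np.nonzero(mm);print(len(V),st[i])
for yaw in(4,5,6):pass
a=np.radians(5);R=t["pose"][:3,:3];tt=t["pose"][:3,3]
nv=np.array([-np.sin(np.radians(20))*np.cos(a),-np.sin(np.radians(20))*np.sin(a),np.cos(np.radians(20))]);p0=np.array([.5068,-.2008,.052])
cs,_=cv2.findContours(mm.astype(np.uint8),cv2.RETR_EXTERNAL,cv2.CHAIN_APPROX_NONE);c=max(cs,key=len).reshape(-1,2)
d=rays(t,c)@R.T;P=tt+d*((p0-tt)@nv/(d@nv))[:,None]
print(cv2.minAreaRect((P[:,:2]*1000).astype(np.float32)))
# side edges: fit lines, both sides
ca,sa=np.cos(a),np.sin(a);x=(P-p0)[:,:2]@[ca,sa];y=(P-p0)[:,:2]@[-sa,ca]
for s in(1,-1):
    w=(abs(x)<.028)&(s*y>0.012);k=np.polyfit(x[w],y[w],1);print("side",s,k[1].round(4),"yaw",5+np.degrees(np.arctan(k[0])))
print(x.min(),x.max())
big=(C[...,2]>.075)&(abs(C[...,0]-.42)<.05)&(abs(C[...,1]+.08)<.06);P=C[big];print("big",P.min(0),P.max(0),np.median(P,0))
E
```

```text
tote [[0.563, 0.388], [0.543, 0.105], [0.324, 0.128], [0.35, 0.407]] c [0.445  0.2572 0.032 ] sides [0.283 0.22  0.28  0.215] ang 85.8
tray [[0.593, -0.131], [0.599, -0.402], [0.429, -0.402], [0.426, -0.132]] c [ 0.5117 -0.2668  0.02  ] sides [0.271 0.169 0.27  0.168] ang 91.1
stand [[0.535, 0.007], [0.468, -0.023], [0.437, 0.04], [0.5, 0.076]] c [0.485 0.025 0.06 ] sides [0.073 0.071 0.073 0.077] ang 24.6
spot [[367.9865678  238.99478966]]
b [[421.75044753 242.44276895]]
c [[145.88670643 243.50738519]]
c [0.43807023 0.24245235 0.03006725] [0.54937761 0.37985866 0.06685136] 663 [0.48111386 0.32321689 0.04970256]
478 [360 225  18  32 478]
((502.4768981933594, -201.1873321533203), (71.33771514892578, 41.28057861328125), 5.823376178741455)
side 1 0.0195 yaw 6.137504586194026
side -1 -0.0188 yaw 2.8802687130069686
-0.0399480854971756 0.031472772770843836
big [ 0.37421379 -0.09235777  0.08113341] [ 0.41647963 -0.04833342  0.18151595] [ 0.39321217 -0.06847784  0.17468201]
```

```bash
cat > plan.py <<'E'
import numpy as np,sys
from scipy.spatial.transform import Rotation as R
from workcell import *
o=get_obs();p=np.array(o["eef_pos"]);q=R.from_quat(o["tool_rot"])
def show():
    M=q.as_matrix();print("t",round(o["clock"],2),"p",p.round(4),"x",M[:,0].round(3),"y",M[:,1].round(3),"z",M[:,2].round(3),"jaw",np.degrees(np.arctan2(M[1,1],M[0,1])).round(1),"w",round(o["grip_width"],4),"F",np.round(o["ft_force"],2),"j",np.round(o["joint_pos"],2))
def goal(zdir,jawdeg):
    z=np.array(zdir,float);z/=np.linalg.norm(z);a=np.radians(jawdeg);y=np.array([np.cos(a),np.sin(a),0]);y-=z*(y@z);y/=np.linalg.norm(y)
    return R.from_matrix(np.c_[np.cross(y,z),y,z])
def rel(tp,tq=None,p0=None,q0=None):
    p0=p if p0 is None else p0;q0=q if q0 is None else q0
    if tq is not None: print("turn units (tool)",np.round((q0.inv()*tq).as_rotvec(degrees=True)/10,3))
    qq=q0 if tq is None else tq
    print("shift units after turn",np.round(qq.inv().apply(np.array(tp)-p0)/.05,3)," before turn",np.round(q0.inv().apply(np.array(tp)-p0)/.05,3))
E
python3 -c "
from plan import *
show();g=goal([0,0,-1],94.8);rel([.507,-.2005,.238],g)"
```

```text
t 0.1 p [0.1613 0.4727 0.2385] x [-0.946  0.323 -0.   ] y [ 0.323  0.946 -0.002] z [-0.001 -0.002 -1.   ] jaw 71.2 w 0.0856 F [-0.28 -0.55 -0.12] j [ 1.24  0.24  0.    1.34 -0.    1.57]
turn units (tool) [-1.100e-02 -2.000e-03 -2.364e+00]
shift units after turn [-5.7640e+00 -1.3995e+01  1.0000e-02]  before turn [-10.891 -10.51    0.03 ]
```

send_rows(increments=[[[0,0,0,0,0,-0.8],[0,0,0,0,0,-0.8],[0,0,0,0,0,-0.76],[-0.32,-0.777,0,0,0,0],[-0.32,-0.777,0,0,0,0],[-0.32,-0.777,0,0,0,0],[-0.32,-0.777,0,0,0,0],[-0.32,-0.777,0,0,0,0]]], grip=0.3)

```text
clock: 1.1
eef_pos: [0.2575, 0.2848, 0.239]
tool_rot: [-0.042, 0.999, -0.0, -0.0]
ft_force: [0.9, -0.1, -0.0]
grip_width: 0.06
```

send_rows(increments=[[[-0.32,-0.777,0,0,0,0],[-0.32,-0.777,0,0,0,0],[-0.32,-0.777,0,0,0,0],[-0.32,-0.777,0,0,0,0],[-0.32,-0.777,0,0,0,0],[-0.32,-0.777,0,0,0,0],[-0.32,-0.777,0,0,0,0],[-0.32,-0.777,0,0,0,0]]])

```text
clock: 2.1
eef_pos: [0.4108, -0.0142, 0.239]
tool_rot: [-0.041, 0.999, 0.0, -0.0]
ft_force: [0.1, 0.6, 0.2]
grip_width: 0.0602
```

send_rows(increments=[[[-0.32,-0.777,0,0,0,0],[-0.32,-0.777,0,0,0,0],[-0.32,-0.777,0,0,0,0],[-0.32,-0.777,0,0,0,0],[-0.32,-0.777,0,0,0,0],[0,0,0,0,0,0],[0,0,0,0,0,0]]])

```text
clock: 2.98
eef_pos: [0.5058, -0.1994, 0.2386]
tool_rot: [-0.041, 0.999, 0.001, -0.001]
ft_force: [0.3, 0.1, -0.8]
grip_width: 0.0599
```

```bash
python3 -c "
from plan import *
show();g=goal([0,0,-1],94.8);rel([.507,-.2005,.02],g)"
```

```text
t 2.98 p [ 0.5058 -0.1994  0.2386] x [-0.997 -0.083  0.002] y [-0.083  0.997  0.001] z [-0.002  0.001 -1.   ] jaw 94.7 w 0.0599 F [ 0.26  0.15 -0.77] j [-0.38  0.33  0.12  1.37  0.   -0.46]
turn units (tool) [ 0.007 -0.01  -0.005]
shift units after turn [-0.021 -0.024  4.371]  before turn [-0.029 -0.03   4.371]
```

send_rows(increments=[[[-0.02,-0.025,0.7,0,0,0],[0,0,0.7,0,0,0],[0,0,0.7,0,0,0],[0,0,0.7,0,0,0],[0,0,0.6,0,0,0],[0,0,0.5,0,0,0],[0,0,0.47,0,0,0],[0,0,0,0,0,0]]])

```text
clock: 3.98
eef_pos: [0.5055, -0.199, 0.0194]
tool_rot: [-0.042, 0.999, 0.001, -0.002]
ft_force: [-0.4, -0.4, -0.2]
grip_width: 0.0598
```

send_rows(increments=[[[0,0,0,0,0,0],[0,0,0,0,0,0],[0,0,0,0,0,0],[0,0,0,0,0,0],[0,0,0,0,0,0]]], grip=1.0)

```text
clock: 4.6
eef_pos: [0.5083, -0.2008, 0.022]
tool_rot: [-0.042, 0.999, -0.0, 0.001]
ft_force: [-0.1, 2.7, 6.1]
grip_width: 0.0432
```

```bash
python3 -c "
from plan import *
show()"
```

```text
t 4.6 p [ 0.5083 -0.2008  0.022 ] x [-0.997 -0.083 -0.002] y [-0.083  0.997 -0.   ] z [ 0.002  0.    -1.   ] jaw 94.8 w 0.0432 F [-0.09  2.7   6.09] j [-0.38  0.52 -0.19  0.86  0.   -0.46]
```

send_rows(increments=[[[0,0,-0.2,0,0,0],[0,0,-0.4,0,0,0],[0,0,-0.7,0,0,0],[0,0,-0.75,0,0,0],[0,0,-0.75,0,0,0],[0,0,-0.75,0,0,0],[0,0,-0.75,0,0,0],[0,0,-0.4,0,0,0]]])

```text
clock: 5.6
eef_pos: [0.5078, -0.2013, 0.2579]
tool_rot: [-0.041, 0.999, -0.001, 0.001]
ft_force: [0.3, 0.0, -5.2]
grip_width: 0.0435
```

```bash
python3 - <<'E'
from plan import *
import cv2
show();g=goal([0,0,-1],94.8);rel([.440,.187,.26],g)
c=camera("scene");a=c["color"][100:330,60:340,::-1]
b=camera("top")["color"][150:300,100:460,::-1]
cv2.imwrite("pics/l1.png",np.vstack([cv2.resize(a,(360,296),interpolation=2),cv2.resize(b,(360,150))]))
E
```

```text
t 5.6 p [ 0.5078 -0.2013  0.2579] x [-0.997 -0.083 -0.002] y [-0.083  0.997 -0.001] z [ 0.002 -0.001 -1.   ] jaw 94.7 w 0.0435 F [ 0.32  0.01 -5.22] j [-0.38  0.33  0.17  1.41 -0.   -0.46]
turn units (tool) [-0.008  0.01  -0.006]
shift units after turn [ 0.701  7.853 -0.041]  before turn [ 0.71   7.852 -0.053]
```

View pics/l1.png

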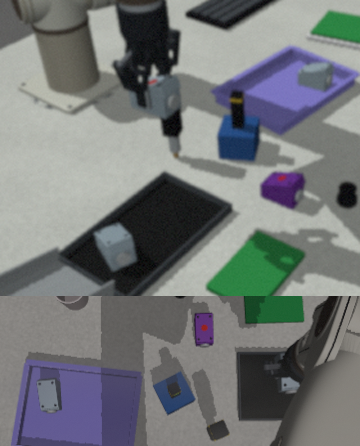

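The red-spot casting is up and hanging level in the jaws, at (155,95) in the crop. I'll carry it to the tote.

send_rows(increments=[[[0,0.3,0,0,0,0],[0.07,0.6,0,0,0,0],[0.07,0.75,0,0,0,0],[0.07,0.75,0,0,0,0],[0.07,0.75,0,0,0,0],[0.07,0.75,0,0,0,0],[0.07,0.75,0,0,0,0],[0.07,0.75,0,0,0,0]]])

```text
clock: 6.7
eef_pos: [0.4587, 0.0678, 0.2539]
tool_rot: [-0.042, 0.999, -0.0, -0.002]
ft_force: [1.8, 0.2, -4.0]
grip_width: 0.0433
```

send_rows(increments=[[[0.07,0.75,0,0,0,0],[0.07,0.75,0,0,0,0],[0.07,0.55,0,0,0,0],[0,0.4,0,0,0,0],[0,0,0,0,0,0],[0,0,0,0,0,0]]])

```text
clock: 7.45
eef_pos: [0.4391, 0.187, 0.2546]
tool_rot: [-0.042, 0.999, -0.001, -0.001]
ft_force: [0.6, -0.1, -4.3]
grip_width: 0.0436
```

```bash
python3 - <<'E'
from plan import *
show();g=goal([0,0,-1],94.8);rel([.440,.187,.023],g)
E
```

```text
t 7.45 p [0.4391 0.187  0.2546] x [-0.997 -0.083  0.003] y [-0.083  0.997 -0.001] z [-0.002 -0.001 -1.   ] jaw 94.8 w 0.0436 F [ 0.63 -0.1  -4.25] j [ 0.4   0.19 -0.02  1.36 -0.    0.32]
turn units (tool) [-0.007 -0.015 -0.001]
shift units after turn [-1.800e-02 -2.000e-03  4.633e+00]  before turn [-3.000e-02  4.000e-03  4.633e+00]
```

send_rows(increments=[[[0,0,0.7,0,0,0],[0,0,0.75,0,0,0],[0,0,0.75,0,0,0],[0,0,0.75,0,0,0],[0,0,0.7,0,0,0],[0,0,0.5,0,0,0],[0,0,0.3,0,0,0],[0,0,0,0,0,0]]])

```text
clock: 8.45
eef_pos: [0.4388, 0.1859, 0.032]
tool_rot: [-0.041, 0.999, -0.001, -0.002]
ft_force: [0.4, 0.2, -3.6]
grip_width: 0.0435
```

send_rows(increments=[[[0,0,0.05,0,0,0],[0,0,0.05,0,0,0],[0,0,0,0,0,0]]])

```text
clock: 8.82
eef_pos: [0.4404, 0.1874, 0.0287]
tool_rot: [-0.042, 0.999, 0.0, 0.0]
ft_force: [0.2, -0.8, -4.1]
grip_width: 0.0438
```

send_rows(increments=[[[0,0,0.04,0,0,0],[0,0,0.04,0,0,0],[0,0,0,0,0,0]]])

```text
clock: 9.2
eef_pos: [0.44, 0.1873, 0.0241]
tool_rot: [-0.042, 0.999, -0.0, -0.0]
ft_force: [0.7, -1.0, -3.9]
grip_width: 0.0436
```

send_rows(increments=[[[0,0,0.03,0,0,0],[0,0,0,0,0,0]]])

```text
clock: 9.45
eef_pos: [0.44, 0.1873, 0.0227]
tool_rot: [-0.042, 0.999, -0.0, -0.0]
ft_force: [0.5, -0.3, -4.6]
grip_width: 0.0435
```

send_rows(increments=[[[0,0,0.03,0,0,0],[0,0,0,0,0,0]]])

```text
clock: 9.7
eef_pos: [0.4402, 0.1874, 0.022]
tool_rot: [-0.042, 0.999, 0.0, 0.0]
ft_force: [-2.9, -0.7, 4.6]
grip_width: 0.0432
```

send_rows(increments=[[[0,0,0.02,0,0,0],[0,0,0,0,0,0]]])

```text
clock: 9.95
eef_pos: [0.4403, 0.1874, 0.022]
tool_rot: [-0.042, 0.999, 0.0, 0.001]
ft_force: [-5.8, -0.9, 13.6]
grip_width: 0.0434
```

send_rows(increments=[[[0,0,-0.02,0,0,0],[0,0,-0.01,0,0,0]]])

```text
clock: 10.2
eef_pos: [0.4402, 0.1874, 0.0221]
tool_rot: [-0.042, 0.999, 0.0, 0.0]
ft_force: [-1.6, 0.1, 0.9]
grip_width: 0.0433
```

send_rows(increments=[[[0,0,0,0,0,0],[0,0,0,0,0,0],[0,0,0,0,0,0]]], grip=0.3)

```text
clock: 10.58
eef_pos: [0.4404, 0.1874, 0.0218]
tool_rot: [-0.042, 0.999, 0.0, 0.0]
ft_force: [0.1, 0.6, -0.7]
grip_width: 0.0596
```

send_rows(increments=[[[0,0,-0.3,0,0,0],[0,0,-0.6,0,0,0],[0,0,-0.8,0,0,0],[0,0,-0.8,0,0,0],[0,0,-0.8,0,0,0],[0,0,-0.8,0,0,0],[0,0,-0.7,0,0,0],[0,0,0,0,0,0]]])

```text
clock: 11.58
eef_pos: [0.4419, 0.1881, 0.2649]
tool_rot: [-0.042, 0.999, 0.001, 0.003]
ft_force: [-0.1, 0.4, -0.0]
grip_width: 0.0601
```

```bash
python3 - <<'E'
from plan import *
show();g=goal([0,0,-1],117);rel([.4858,.0253,.26],g)
E
```

```text
t 11.57 p [0.4419 0.1881 0.2649] x [-0.997 -0.083 -0.007] y [-0.083  0.997  0.002] z [ 0.006  0.003 -1.   ] jaw 94.8 w 0.0601 F [-0.12  0.36 -0.02] j [ 0.4   0.19  0.    1.38 -0.    0.32]
turn units (tool) [ 0.005  0.039 -2.224]
shift units after turn [ 0.696 -3.299  0.098]  before turn [-0.604 -3.317  0.095]
```

send_rows(increments=[[[0,0,0,0,0,-0.74],[0,0,0,0,0,-0.74],[0,0,0,0,0,-0.74],[0.14,-0.66,0,0,0,0],[0.14,-0.66,0,0,0,0],[0.14,-0.66,0,0,0,0],[0.14,-0.66,0,0,0,0],[0.14,-0.66,0,0,0,0]]])

```text
clock: 12.58
eef_pos: [0.4834, 0.0233, 0.2605]
tool_rot: [-0.233, 0.972, 0.0, -0.001]
ft_force: [-0.7, 0.9, 0.0]
grip_width: 0.0597
```

send_rows(increments=[[[0,0,0,0,0,0],[0,0,0,0,0,0]]])

```text
clock: 12.82
eef_pos: [0.4833, 0.0245, 0.2609]
tool_rot: [-0.233, 0.972, 0.0, -0.001]
ft_force: [0.5, 0.1, 0.0]
grip_width: 0.0598
```

```bash
python3 - <<'E'
from plan import *
from h import *
show();g=goal([0,0,-1],117)
c=camera("scene");np.savez("scene1.npz",**c);d=camera("top");np.savez("top1.npz",**d)
a=c["color"][100:330,150:430,::-1]
b=d["color"][150:330,90:370,::-1]
cv2.imwrite("pics/l2.png",np.vstack([cv2.resize(a,(360,296),interpolation=2),cv2.resize(b,(360,231))]))
for n,c in(("top",d),("scene",c)):
    X=cloud(c)
    I=c["color"].astype(int);m=((I[...,0]>110)&(I[...,1]<80)&(I[...,2]<90)).astype(np.uint8)
    k,l,st,ce=cv2.connectedComponentsWithStats(m)
    for i in range(1,k): print(n,"red",ce[i].round(1),st[i,4],np.nanmedian(X[l==i],0).round(4),onz(c,ce[i],0.052)[0].round(4))
E
```

```text
t 12.82 p [0.4833 0.0245 0.2609] x [-0.891 -0.453  0.001] y [-0.453  0.891  0.001] z [-0.002  0.    -1.   ] jaw 116.9 w 0.0598 F [0.51 0.09 0.02] j [ 0.05  0.2   0.01  1.38  0.   -0.42]
top red [455.8 130.6] 16 [ 0.7853 -0.4311  0.0449] [ 0.7834 -0.4284  0.052 ]
top red [470.7 130.8] 14 [ 0.7862 -0.4696  0.0452] [ 0.7836 -0.4667  0.052 ]
scene red [279. 238.] 13 [ 0.6474 -0.0461  0.0484] [ 0.6509 -0.0492  0.052 ]
```

View pics/l2.png

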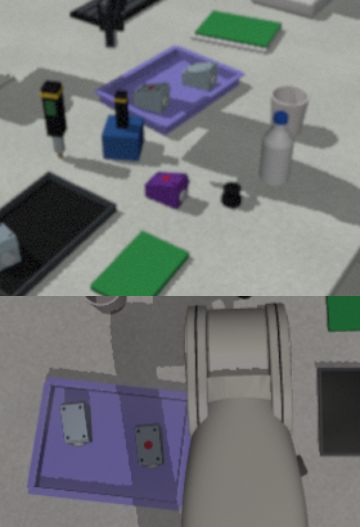

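The casting stands on its foot in the tote's free half, with its spot at (148,444) in the crop. I'll measure the spot and its slope there, and check the height.

```bash
python3 - <<'E'
from plan import *
from h import *
for n in("top","scene"):
    c=load(n+"1.npz");X=cloud(c);I=c["color"].astype(int)
    m=((I[...,0]>1.5*I[...,1]+10)&(np.hypot(X[...,0]-.44,X[...,1]-.187)<.05)).astype(np.uint8)
    k,l,st,ce=cv2.connectedComponentsWithStats(m)
    for i in range(1,k): print(n,"red",ce[i].round(1),st[i,4],np.nanmedian(X[l==i],0).round(4),onz(c,ce[i],0.052)[0].round(4))
    if n=="top":
        P=X[(np.hypot(X[...,0]-.44,X[...,1]-.187)<.045)&(X[...,2]>.034)&(X[...,2]<.075)]
        A=np.c_[P[:,:2],np.ones(len(P))];w=np.ones(len(P),bool)
        for _ in range(5):
            q_=np.linalg.lstsq(A[w],P[w,2],rcond=None)[0];w=abs(A@q_-P[:,2])<.003
        print("slope",np.degrees(np.arctan(np.hypot(*q_[:2]))),"dir",np.degrees(np.arctan2(q_[1],q_[0])),"z at .44,.187",q_@[.44,.187,1],w.sum(),cv2.minAreaRect((P[w][:,:2]*1000).astype(np.float32)))
g=goal([0,0,-1],117);rel([.4862,.0255,.110],g)
E
```

```text
top red [204.7 265.7] 31 [0.4385 0.1872 0.0525] [0.439  0.1878 0.052 ]
slope 19.946591212994964 dir 10.040954814279495 z at .44,.187 0.05141711196670687 440 ((435.4897766113281, 186.31553649902344), (72.59548950195312, 43.917388916015625), 6.478213310241699)
scene red [267.  167.5] 2 [0.4392 0.1878 0.0523] [0.4389 0.1882 0.052 ]
turn units (tool) [ 0.003 -0.004  0.002]
shift units after turn [-0.054 -0.019  3.027]  before turn [-0.056 -0.021  3.027]
```

send_rows(increments=[[[-0.055,-0.02,0.4,0,0,0],[0,0,0.5,0,0,0],[0,0,0.5,0,0,0],[0,0,0.5,0,0,0],[0,0,0.5,0,0,0],[0,0,0.5,0,0,0],[0,0,0.44,0,0,0],[0,0,0,0,0,0]]])

```text
clock: 13.92
eef_pos: [0.4848, 0.0256, 0.0932]
tool_rot: [-0.234, 0.972, 0.0, -0.002]
ft_force: [0.2, -0.4, 0.8]
grip_width: 0.06
```

```bash
python3 - <<'E'
from plan import *
from h import *
show();c=camera("scene")
a=c["color"][80:250,180:380,::-1]
cv2.imwrite("pics/l3.png",cv2.resize(a,(600,510),interpolation=2))
E
```

```text
t 13.93 p [0.4848 0.0256 0.0932] x [-0.891 -0.455  0.004] y [-0.455  0.891  0.002] z [-0.004 -0.    -1.   ] jaw 117.1 w 0.06 F [ 0.19 -0.43  0.78] j [ 0.05  0.33 -0.27  0.97  0.   -0.42]
```

View pics/l3.png

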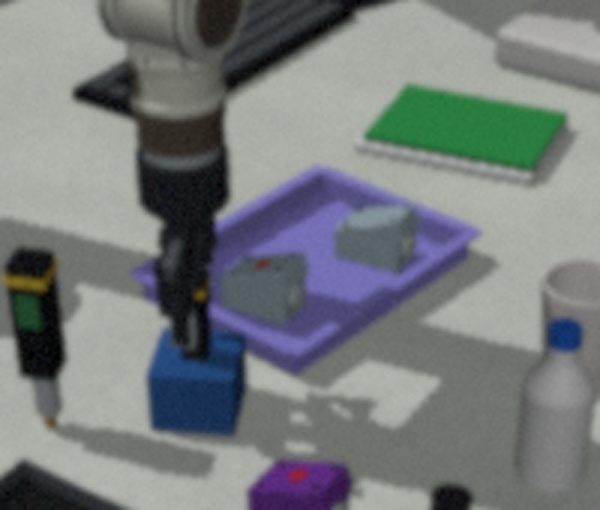

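The jaws straddle the small handle (yellow band at (200,295)) in the blue stand. Closing.

send_rows(increments=[[[0,0,0,0,0,0],[0,0,0,0,0,0],[0,0,0,0,0,0],[0,0,0,0,0,0],[0,0,0,0,0,0],[0,0,0,0,0,0],[0,0,0,0,0,0]]], grip=1.0)

```text
clock: 14.85
eef_pos: [0.4876, 0.0249, 0.096]
tool_rot: [-0.233, 0.972, -0.0, 0.001]
ft_force: [-0.3, 1.0, 5.8]
grip_width: 0.0232
```

```bash
python3 - <<'E'
from plan import *
show()
E
```

```text
t 14.85 p [0.4876 0.0249 0.096 ] x [-0.891 -0.453 -0.002] y [-0.453  0.891 -0.001] z [ 0.002  0.001 -1.   ] jaw 117.0 w 0.0232 F [-0.32  1.01  5.8 ] j [ 0.05  0.33 -0.27  0.97  0.   -0.42]
```

send_rows(increments=[[[0,0,-0.15,0,0,0],[0,0,-0.25,0,0,0],[0,0,-0.3,0,0,0],[0,0,-0.4,0,0,0],[0,0,-0.5,0,0,0],[0,0,-0.5,0,0,0],[0,0,-0.4,0,0,0],[0,0,0,0,0,0]]])

```text
clock: 15.85
eef_pos: [0.488, 0.0248, 0.2222]
tool_rot: [-0.233, 0.972, -0.0, 0.002]
ft_force: [-0.6, -0.2, -1.5]
grip_width: 0.0237
```

```bash
python3 - <<'E'
from plan import *
from h import *
show();c=camera("scene");np.savez("scene2.npz",**c)
print(proj(c,p+np.array([0,0,-.08])),proj(c,p))
a=c["color"][60:230,180:380,::-1]
cv2.imwrite("pics/l4.png",cv2.resize(a,(600,510),interpolation=2))
E
```

```text
t 15.85 p [0.488  0.0248 0.2222] x [-0.891 -0.453 -0.004] y [-0.453  0.891 -0.002] z [ 0.005  0.    -1.   ] jaw 117.0 w 0.0237 F [-0.59 -0.16 -1.49] j [ 0.05  0.22 -0.06  1.28 -0.   -0.42]
[[243.2757695  171.52031621]] [[241.59868693 143.79777521]]
```

View pics/l4.png

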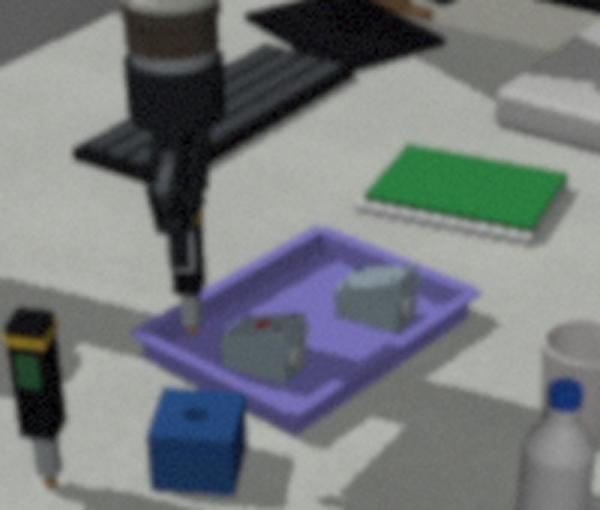

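```bash
cat > tgt.py <<'E'
from plan import *
psi=np.radians(5.2);s20,c20=np.sin(np.radians(20)),np.cos(np.radians(20))
n=np.array([-s20*np.cos(psi),-s20*np.sin(psi),c20]);spot=np.array([.439,.1876,.052])
G=goal(-n,117)
E
python3 - <<'E'
from tgt import *
rel(spot+n*(.08+.035),G)
E
```

```text
turn units (tool) [ 0.717 -1.853  0.115]
shift units after turn [0.492 3.744 0.644]  before turn [0.115 3.633 1.21 ]
```

send_rows(increments=[[[0,0,0,0.239,-0.618,0.038],[0,0,0,0.239,-0.618,0.038],[0,0,0,0.239,-0.618,0.038],[0.1,0.6,0,0,0,0],[0.1,0.8,0,0,0,0],[0.1,0.8,0,0,0,0],[0.1,0.8,0,0,0,0],[0.09,0.74,0,0,0,0]]])

```text
clock: 16.9
eef_pos: [0.3866, 0.1833, 0.1883]
tool_rot: [-0.22, 0.96, -0.023, 0.17]
ft_force: [1.0, -1.2, -1.8]
grip_width: 0.0232
```

send_rows(increments=[[[0,0,0.2,0,0,0],[0,0,0.2,0,0,0],[0,0,0.2,0,0,0],[0,0,0,0,0,0],[0,0,0,0,0,0]]])

```text
clock: 17.52
eef_pos: [0.399, 0.1832, 0.1614]
tool_rot: [-0.219, 0.96, -0.023, 0.171]
ft_force: [0.7, -0.3, -1.2]
grip_width: 0.0233
```

```bash
python3 - <<'E'
from tgt import *
from h import *
show();rel(spot+n*.08,G)
c=camera("scene");np.savez("scene3.npz",**c);d=camera("top");np.savez("top3.npz",**d)
z=q.as_matrix()[:,2];print("pred tip/spot px scene",proj(c,[p+.08*z,spot]).round(1).tolist(),"top",proj(d,[p+.08*z,spot]).round(1).tolist())
a=c["color"][90:210,210:330,::-1];b=d["color"][200:320,150:270,::-1]
cv2.imwrite("pics/l5.png",np.hstack([cv2.resize(x,(400,400),interpolation=2) for x in(a,b)]))
E
```

```text
t 17.52 p [0.399  0.1832 0.1614] x [-0.845 -0.429 -0.318] y [-0.413  0.903 -0.119] z [ 0.338  0.03  -0.94 ] jaw 114.6 w 0.0233 F [ 0.66 -0.29 -1.21] j [ 0.53 -0.05 -0.6   0.7  -0.14  0.06]
turn units (tool) [ 0.003 -0.013 -0.008]
shift units after turn [-0.013  0.011  0.732]  before turn [-0.014  0.011  0.732]
pred tip/spot px scene [[262.6, 156.4], [266.9, 167.6]] top [[203.5, 270.4], [204.8, 265.7]]
```

View pics/l5.png

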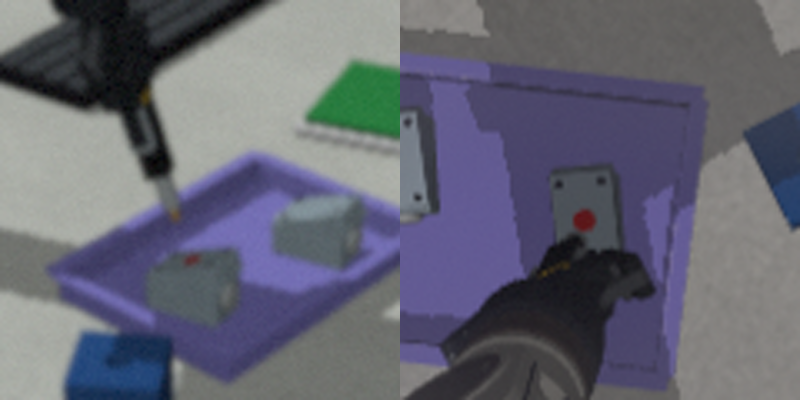

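```bash
python3 - <<'E'
from tgt import *
from h import *
c=load("scene3.npz");z=q.as_matrix()[:,2]
P=proj(c,[p+t*z for t in(0,20,36,50,66,80)]);print(((P-[210,90]+.5)*3.3333*2).round(0).tolist())
a=c["color"][120:170,230:290,::-1];a=cv2.resize(a,None,fx=13,fy=12,interpolation=2)
a=c["color"][125:170,235:280,::-1];a=cv2.resize(a,(600,600),interpolation=2)
f=600/45
print(((P-[235,125]+.5)*f).round(0).tolist())
P=proj(c,[p+t*z for t in(.0,.02,.036,.05,.066,.08)]);Q=((P-[235,125]+.5)*f)
for u in Q: cv2.circle(a,tuple(int(v) for v in u),3,(0,255,0),-1)
print(Q.round());cv2.imwrite("pics/l6.png",a)
E
```

```text
[[294.0, 273.0], [2797.0, 7357.0], [3014.0, 7968.0], [3099.0, 8209.0], [3155.0, 8368.0], [3187.0, 8457.0]]
[[255.0, 79.0], [5262.0, 14247.0], [5694.0, 15470.0], [5865.0, 15952.0], [5977.0, 16269.0], [6041.0, 16448.0]]
[[255.  79.]
 [286. 166.]
 [310. 236.]
 [332. 295.]
 [355. 363.]
 [376. 422.]]
```

View pics/l6.png

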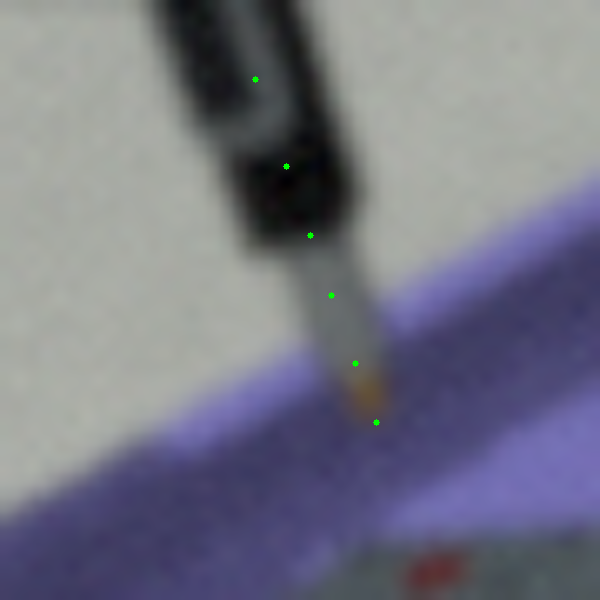

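send_rows(increments=[[[0,0,0.1,0,0,0],[0,0,0.15,0,0,0],[0,0,0.15,0,0,0],[0,0,0.12,0,0,0],[0,0,0.08,0,0,0],[0,0,0,0,0,0],[0,0,0,0,0,0]]])

```text
clock: 18.5
eef_pos: [0.4088, 0.1848, 0.1334]
tool_rot: [-0.22, 0.96, -0.023, 0.171]
ft_force: [0.1, -1.2, -0.9]
grip_width: 0.0233
```

```bash
cat > chk.py <<'E'
from tgt import *
from h import *
import sys
tag=sys.argv[1]
c=camera("scene");np.savez(f"scene{tag}.npz",**c);d=camera("top")
np.savez(f"top{tag}.npz",**d)
P=[];F=[]
P=np.array(p);M=q.as_matrix();z=M[:,2]
show();rel(spot+n*.08,G)
print("tilt err deg",np.degrees(np.arccos(-z@n)).round(2),"axial F",np.array(o["ft_force"])@n)
a=c["color"][135:180,245:290,::-1];a=cv2.resize(a,(560,560),interpolation=2);f=560/45
for t,col in((.036,(0,255,0)),(.066,(0,255,0)),(.08,(0,255,255))):
    u=(proj(c,p+t*z)[0]-[245,135]+.5)*f;cv2.circle(a,tuple(int(v) for v in u),3,col,-1)
cv2.imwrite(f"pics/k{tag}.png",a)
E
python3 chk.py 4
```

```text
t 18.5 p [0.4088 0.1848 0.1334] x [-0.845 -0.43  -0.319] y [-0.415  0.902 -0.119] z [ 0.339  0.031 -0.94 ] jaw 114.7 w 0.0233 F [ 0.11 -1.24 -0.94] j [ 0.52  0.01 -0.63  0.62 -0.14  0.04]
turn units (tool) [ 0.006 -0.01   0.001]
shift units after turn [-0.012 -0.004  0.136]  before turn [-0.012 -0.004  0.136]
tilt err deg 0.11 axial F -0.8846176619900356
```

View pics/k4.png

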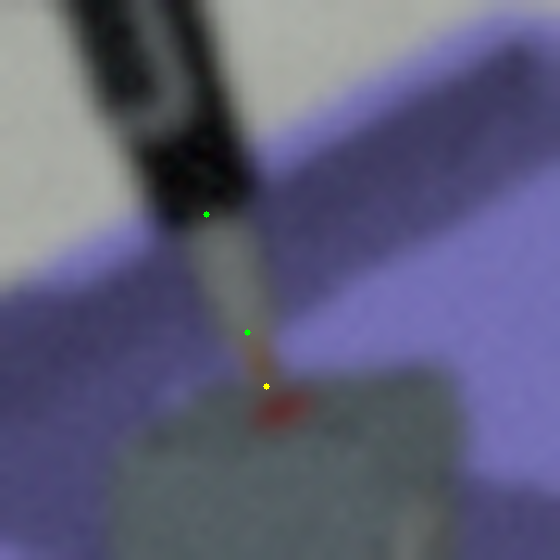

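send_rows(increments=[[[-0.015,0,0.04,0,0,0],[0,0,0.04,0,0,0],[0,0,0.04,0,0,0],[0,0,0,0,0,0],[0,0,0,0,0,0]]])

```text
clock: 19.23
eef_pos: [0.4114, 0.1852, 0.1278]
tool_rot: [-0.22, 0.96, -0.023, 0.171]
ft_force: [-0.6, -0.1, -1.2]
grip_width: 0.0231
```

```bash
python3 chk.py 5
```

```text
t 19.23 p [0.4114 0.1852 0.1278] x [-0.845 -0.43  -0.318] y [-0.415  0.902 -0.119] z [ 0.339  0.031 -0.94 ] jaw 114.7 w 0.0231 F [-0.59 -0.14 -1.21] j [ 0.51  0.02 -0.63  0.6  -0.14  0.04]
turn units (tool) [ 0.006 -0.012  0.001]
shift units after turn [-0.    -0.004  0.014]  before turn [-0.001 -0.004  0.014]
tilt err deg 0.13 axial F -0.9341981026202802
```

View pics/k5.png

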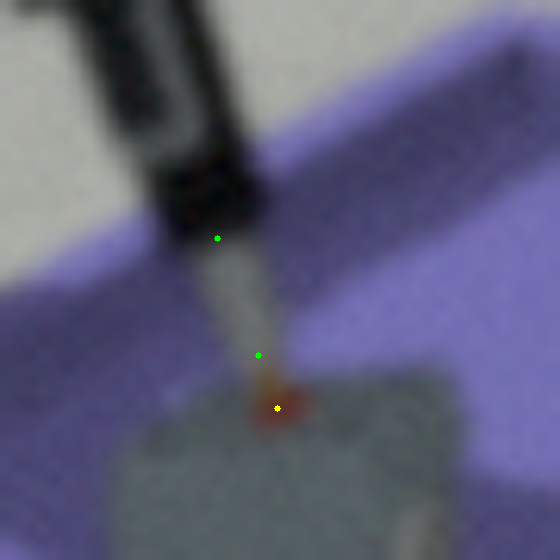

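send_rows(increments=[[[0,0,0.02,0,0,0],[0,0,0,0,0,0],[0,0,0,0,0,0]]])

```text
clock: 19.7
eef_pos: [0.4118, 0.1853, 0.1269]
tool_rot: [-0.22, 0.96, -0.023, 0.171]
ft_force: [-0.6, 0.3, -1.6]
grip_width: 0.0237
```

send_rows(increments=[[[0,0,0.02,0,0,0],[0,0,0,0,0,0],[0,0,0,0,0,0]]])

```text
clock: 20.08
eef_pos: [0.4122, 0.1854, 0.126]
tool_rot: [-0.22, 0.96, -0.023, 0.171]
ft_force: [-0.6, -0.8, -0.7]
grip_width: 0.0236
```

send_rows(increments=[[[0,0,0.02,0,0,0],[0,0,0,0,0,0],[0,0,0,0,0,0]]])

```text
clock: 20.45
eef_pos: [0.4125, 0.1854, 0.1251]
tool_rot: [-0.22, 0.96, -0.023, 0.171]
ft_force: [-0.7, -0.7, 0.7]
grip_width: 0.0234
```

```bash
python3 chk.py 6; python3 - <<'E'
from tgt import *
from workcell import *
import time
for i in range(4):
    camera("top");print((np.array(get_obs()["ft_force"])@n).round(2))
E
```

```text
t 20.45 p [0.4125 0.1854 0.1251] x [-0.845 -0.43  -0.318] y [-0.415  0.902 -0.119] z [ 0.339  0.031 -0.94 ] jaw 114.7 w 0.0234 F [-0.75 -0.65  0.66] j [ 0.51  0.03 -0.64  0.59 -0.14  0.04]
turn units (tool) [ 0.006 -0.01   0.001]
shift units after turn [ 0.001 -0.004 -0.045]  before turn [ 0.001 -0.004 -0.045]
tilt err deg 0.12 axial F 0.8971524133297489
-0.0
0.32
0.12
0.39
```

View pics/k6.png

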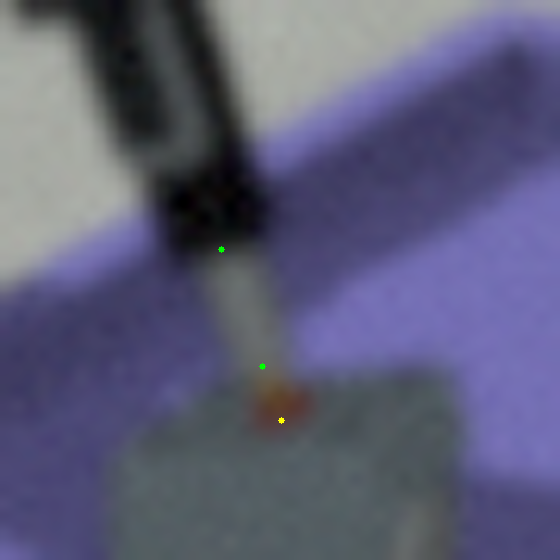

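send_rows(increments=[[[0,0,0.02,0,0,0],[0,0,0.02,0,0,0],[0,0,0.015,0,0,0],[0,0,0,0,0,0],[0,0,0,0,0,0]]])

```text
clock: 21.38
eef_pos: [0.4134, 0.1855, 0.1225]
tool_rot: [-0.22, 0.96, -0.023, 0.171]
ft_force: [-0.7, 0.4, 0.7]
grip_width: 0.0235
```

```bash
python3 chk.py 7; python3 - <<'E'
from tgt import *
from workcell import *
f=[];e=[]
for i in range(20):
    camera("top");o=get_obs();f.append(np.array(o["ft_force"])@n);e.append(((np.array(o["eef_pos"])-spot)@n))
print(np.mean(f),np.std(f)/20**.5,np.mean(e))
E
```

```text
t 21.38 p [0.4134 0.1855 0.1225] x [-0.845 -0.43  -0.318] y [-0.415  0.902 -0.119] z [ 0.339  0.031 -0.94 ] jaw 114.7 w 0.0235 F [-0.72  0.45  0.7 ] j [ 0.51  0.03 -0.64  0.58 -0.14  0.04]
turn units (tool) [ 0.006 -0.011  0.001]
shift units after turn [ 0.001 -0.004 -0.1  ]  before turn [ 0.001 -0.004 -0.1  ]
tilt err deg 0.12 axial F 0.8887220121297695
1.2603208865133784 0.12035476420548273 0.07499598387635723
```

View pics/k7.png

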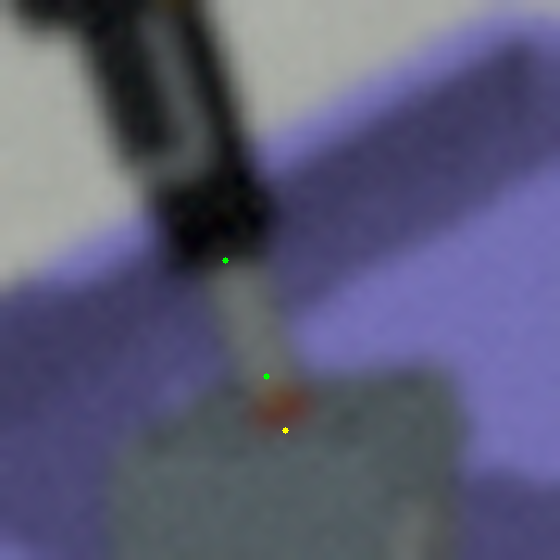

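send_rows(increments=[[[0,0,0.008,0,0,0],[0,0,0,0,0,0],[0,0,0,0,0,0]]])

```text
clock: 22.85
eef_pos: [0.4135, 0.1855, 0.1221]
tool_rot: [-0.22, 0.96, -0.023, 0.171]
ft_force: [-1.2, -0.2, 0.8]
grip_width: 0.0234
```

```bash
python3 chk.py 8; python3 - <<'E'
from tgt import *
from h import *
f=[]
for i in range(16):
    c=camera("scene");o=get_obs();f.append(np.array(o["ft_force"])@n)
print(np.mean(f),np.std(f)/4)
cv2.imwrite("pics/end.png",np.hstack([cv2.resize(x["color"][100:400,:,::-1],(400,214),interpolation=3) for x in(c,load("top8.npz"))]))
E
```

```text
t 22.85 p [0.4135 0.1855 0.1221] x [-0.845 -0.43  -0.318] y [-0.415  0.902 -0.119] z [ 0.339  0.031 -0.94 ] jaw 114.7 w 0.0234 F [-1.21 -0.22  0.84] j [ 0.51  0.03 -0.64  0.58 -0.14  0.04]
turn units (tool) [ 0.006 -0.011  0.001]
shift units after turn [ 0.    -0.004 -0.108]  before turn [ 0.001 -0.004 -0.108]
tilt err deg 0.12 axial F 1.2090098570032206
1.416757915255987 0.10207800003944303
```

View pics/end.png

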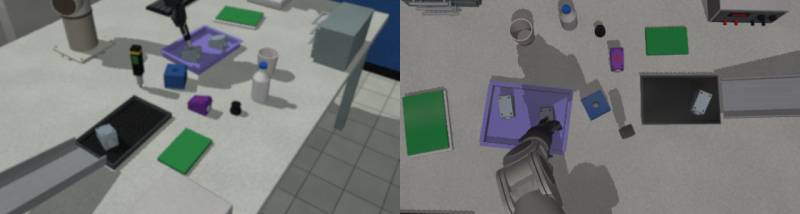

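The probe is on the spot in the tote at about (190,45) in the left view. The other castings, the bottle, cup, loupe and notebook are where they were. The spring force comes to about 2.7 N, so the tip is about halfway in. Handing in.

```bash
python3 -c "
from workcell import *
print(job_done())"
```

```text
the job is handed in; nothing more can be done
None
```

I stood the red-spot casting on its foot in the free half of the lilac tote. I then lifted the small probe from the blue stand and handed the job in at about 24 s of the 56 s, with its tip pressed on the spot and the gripper still holding it.

**Last checks**
- **Squareness:** the tool axis was within about 0.1° of the assumed normal: 20° slope, casting yaw about 5.2°. The depth fit of the slope in the tote gave 19.9°, but its direction read 10°, against 5–6.5° from the grasp and the outline. I used the latter, so the true error could be up to about 1–2°.
- **Push:** the spring force was about 2.6–2.8 N, which puts the tip 4.6–5 mm in. The geometry says 5.4 mm. The force baseline is only known to about 0.15 N.
- **Tip on the spot:** the scene camera shows the tip inside the red spot, within about 1 mm of its centre. The top camera's view was blocked by the arm, so only one view confirms it.
- **Everything else:** nothing else looks moved in the last pictures. The highest force I read was about 15 N, while setting the casting down.

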